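# Draw the barrel bolt of a small cupboard

### The arm

A 6-joint arm with a two-finger parallel gripper is mounted at the origin on the work surface. World frame = base frame: x ahead of the robot, y to its left, z up, the work surface at z = 0. Lengths are in m, angles in degrees, forces in N, time in s.
With the tool pointing down it reaches from about 0.425 to 0.95 m from the base axis. Payload 3.5 kg.
Tool frame: the origin (TCP) lies at the centre of the arm's flange, where the gripper is bolted on; the fingertips stand 173 mm ahead of it and the grasp point (between the pads) lies 155 mm ahead of it (grip_point_offset is the distance from the TCP to the grasp point, in m); z points along the fingers, y is the line along which they close (so a half turn about z gives the same grasp; the last joint's range is limited). The gripper opens to 85 mm and grips with 20 to 120 N. Pads are 22 mm wide; open, the fingers measure 114 mm over their backs; the gripper's body (76 mm by 85 mm) begins 54 mm behind the grasp point. The pads swing forward as they close: fully open they stand 13 mm farther back than shut.
Start: joints at [-77.407, 16.404, 90.338, -0, 73.258, -8.594], TCP at [0.244, -0.629, 0.405] pointing down, gripper open.
Joint ranges: [-158.93, 158.93], [-51.34, 127.21], [12.03, 142.37], [-87.48, 267.48], [13.55, 161.25], [-162.69, 162.69]. Speed limits (degrees/s): [159.86, 159.86, 180, 180, 180, 180].

### API

Orientations are given as a 3x3 rotation matrix whose columns are the frame's x, y, z axes.
In Python, from rig import read_state, read_camera, get_calibration, job_done, grip_point_offset gives the robot as it stands. The module is installed in compiled form; this text tells all that it offers.
- The arm moves only by the tool apply_moves, never from a script. Its argument "series" is a list of rows, each a list of 4 numbers: the shift along the world's x, y, z in m, then the turn about the world's z in degrees. In form: [[dx, dy, dz, yaw], ...]. A call has 1 to 20 rows; each row shifts and turns the commanded pose from where the row before left it; what a row does not reach is not made up. A row lasts 1/8 s, in which the tool goes at most 62.5 mm and 10.7 degrees, less where a joint would pass 70% of its speed; a pose out of reach is approached as far as the arm can. A call with a gripper value outside its range is refused whole. "fingers" is the closure, from 0 (fully open) to 1 (shut), set as the call begins (left out, the last holds). The fingers move at their own pace and stop on an object; "newtons" is the grip in N (left out, the last holds). Time passes only in rows, so rows that do not move let the fingers close. It gives the time, the measured TCP pose, the force, the opening and the grip force at its end, in the units of the state.
- read_state(): the state, without advancing time (a new reading comes with each control period).
- read_camera(name): name is "side" or "top" or "wrist"; returns (picture, depth): 420x560x3 uint8, red, green, blue; 420x560 float32, m along the optical axis (not along the pixel's ray), 0 where there is no reading.
- get_calibration(name): a dict with "fov_y" (degrees; the focal length in pixels is half the picture's height over the tangent of half this angle, whatever the lens; pixels are square), "cx", "cy" (the principal point, pixels), "R" (3x3) and "t" (3): a world point X has camera coordinates R X + t; the wrist camera has in their place "hand_eye" (4x4, takes a point from camera to tool coordinates, whose origin is the TCP and whose axes are the flange's). Camera axes: x right, y down, z forward; pixel columns grow to the right and rows downward; lengths in m; the calibration is good to about 2 mm. The wrist camera is an equidistant fisheye: a pixel r from the principal point sees the ray r / f radians off the axis. A picture is of the moment at which its call begins: read the wrist's pose just before it. get_calibration takes no time and is no camera call.
- job_done(): hands the job in; it is judged then, once.
The state is a dict: "time": time; "joints": joint angles; "joint_vel": joint speeds; "tau": joint torques, N m; "tool_pos": TCP position; "tcp_rot": TCP orientation; "force": force on the tool from outside, world axes, zero at the start; "ft_torque": the same for the moment, N m; "opening": opening from 0.0 (shut) to 1.0 (fully open); "finger_force": force on a finger pad.
Only numpy, scipy, OpenCV 4.12 (cv2) and the standard library are available. Lean on these libraries where they do the work, as an engineer would, in place of code of your own. Each camera call takes 0.05 s, during which the arm holds its last target. There are 200 camera calls.

### The job

Two small cupboards lie on their backs on the restorer's bench, each bolted shut. On the one whose door has the long bar pull, lift the bolt's handle up out of its notch and slide the bolt fully out of its keeper, so that the door can come off for polishing, then let go. Leave the cupboard with the round pull bolted.

Things in the scene. Friction and masses are not known exactly. Their poses are not given: they have to be found in the camera images.
- cupboard: Wooden cupboard lying on its back, 220 (x) x 240 (y) mm, door face 70 mm up; its door has a bar pull 110 mm long, along y at x = +55, top 31 mm above the door. Origin: centre of the underside. The bolt axis runs along y at x = 0, 96 mm above the bench; the bolt is drawn towards +y. A notched guard plate runs beside it at x = -16, up to 7 mm above the axis. A 30 mm tin stands beyond the pull.
- bolt_grip (a point): Centre of the steel grip on this cupboard's bolt handle: a cylinder 16 mm in diameter and 16 mm long, flat ends facing +y and -y (pinch it across them), on an 8 mm stem. The point turns with the handle: y runs along the bolt, the way it is drawn; the bolt axis lies 48 mm away along +x. Handle down, the grip is level with the axis, 26 mm above the door; lifted, it swings up and over the bolt.
- bolt (a joint): How far this bolt is drawn along +y, m: 0 to 0.003 at the start (shot, its end in the keeper), 0.050 at the stop (fully drawn); it leaves the keeper at about 0.020. About 1.5 N of friction; it stays where it is left. With the handle down the notch stops it after about 4 mm.
- bolt_handle (a joint): Angle of this bolt's handle about the bolt axis, rad: 0 is down (level, in the notch), 1.57 straight up; 0 to 0.15 at the start. The stem clears the notch above about 0.6. Slightly stiff: let go, it stays or sinks to rest on the guard plate; either is fine.
- other_bolt (a joint): How far the bolt of the other cupboard is drawn, m: 0 to 0.003 at the start; must stay shot. That cupboard and bolt are of the same make and size, but its door has a round pull, 34 mm in diameter.

How it is judged (in metres and radians):
On the way, in this order (a step that is already met when the one before it is completed fails the run):
1. the handle is lifted out of the notch while the bolt is still shot (value of joint bolt_handle above 0.5 rad and value of joint bolt below 0.01 m), for 0.1 s.
2. the bolt is drawn (value of joint bolt above 0.036 m), for 0.2 s.
At the end, for the whole second after the job is handed in: The bolt of the cupboard with the bar pull is drawn by more than 36 mm of its 50 mm and at rest; the other cupboard's bolt is still shot (drawn by less than 10 mm) (value of joint bolt above 0.036 m and velocity of joint bolt between -0.01 and 0.01 m/s and value of joint other_bolt below 0.01 m); the robot touches nothing.
It fails at once if the other cupboard's bolt is drawn (value of joint other_bolt above 0.01 m).
It also fails if it takes over 30 s, if anything falls off the work surface, if the arm or the gripper's body presses on something with over 40 N, if the wrist force passes 120 N, or if a joint passes its speed limit or range.

## Working session

There is one attempt and no reset: what is moved stays moved. The work goes in short steps, Python scripts to look and compute and a tool call to move; the robot and the scene stay as the last step left them, time stands still between calls to the robot, and variables do not carry over. Pictures are saved under pics/ and viewed, at most 10 in all, crops included, and the job is handed in when it is done.

Besides the shell and the picture viewer there is one more tool, called by a JSON object that holds its "api" and its "payload", one argument or row to a line. apply_moves: Moves the arm, as the interface text tells. Its arguments: {"type":"object","properties":{"series":{"type":"array","items":{"type":"array","items":{"type":"number"}}},"fingers":{"type":"number"},"newtons":{"type":"number"}},"required":["series"]}

```bash
mkdir -p pics; cat > h.py <<'E'
import numpy as np, cv2
from rig import *
def snap(name,fn):
    s=read_state(); p,d=read_camera(name); cv2.imwrite('pics/'+fn+'.png',p[:,:,::-1]); np.savez('pics/'+fn,p=p,d=d,pos=s['tool_pos'],rot=s['tcp_rot']); return p,d
def world(name,u,v,depth,pos=None,rot=None):
    c=get_calibration(name); f=210/np.tan(np.radians(c['fov_y']/2)); x=u-c['cx'];y=v-c['cy']
    if name!='wrist':
        X=np.array([x/f*depth,y/f*depth,depth]); R=np.array(c['R']); return R.T@(X-np.array(c['t']))
    r=np.hypot(x,y)+1e-9; th=r/f; X=np.array([x/r*np.tan(th)*depth,y/r*np.tan(th)*depth,depth,1])
    return np.array(rot)@(np.array(c['hand_eye'])@X)[:3]+np.array(pos)
E
python3 - <<'E'
from h import *
s=read_state(); print(s['time'],s['tool_pos'],s['tcp_rot'],s['opening'],s['force'])
for n in('top','side'): snap(n,n+'0'); print(get_calibration(n))
print(get_calibration('wrist'))
E
```

```text
0.0 [ 0.24395413 -0.62910662  0.40332604] [[ 9.32386869e-01  3.61461572e-01 -5.08212973e-04]
 [ 3.61461747e-01 -9.32384069e-01  2.31385845e-03]
 [ 3.62521233e-04 -2.34111078e-03 -9.99997194e-01]] 1.003047212491655 [-0.01471997 -0.0385385  -0.03775114]
{'fov_y': 54.8615391638531, 'cx': 279.73535312055526, 'cy': 217.46057434453672, 'R': array([[-0.20470664, -0.97879255, -0.00776755],
       [-0.94976203,  0.20054197, -0.24028108],
       [ 0.23674305, -0.04180981, -0.97067228]]), 't': array([0.06044689, 0.55870098, 0.81275768])}
{'fov_y': 57.99938035822019, 'cx': 281.64416404841194, 'cy': 206.00446825228784, 'R': array([[-0.97271847, -0.23092781,  0.02216119],
       [-0.13695109,  0.49449836, -0.85832148],
       [ 0.18725163, -0.83794016, -0.51263351]]), 't': array([0.5189608 , 0.18092625, 0.70777635])}
{'fov_y': 65.70646984690485, 'cx': 287.54346079043944, 'cy': 209.05835336490577, 'hand_eye': array([[ 9.47018440e-04, -9.44519467e-01, -3.28454077e-01,
         8.39147427e-02],
       [ 9.99999514e-01,  9.84740805e-04,  5.14870148e-05,
        -2.86351254e-04],
       [ 2.74811644e-04, -3.28453966e-01,  9.44519940e-01,
         3.13777272e-02],
       [ 0.00000000e+00,  0.00000000e+00,  0.00000000e+00,
         1.00000000e+00]])}
```

View pics/top0.png

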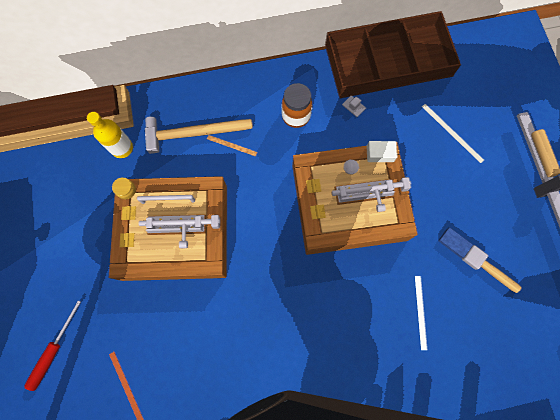

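View pics/side0.png

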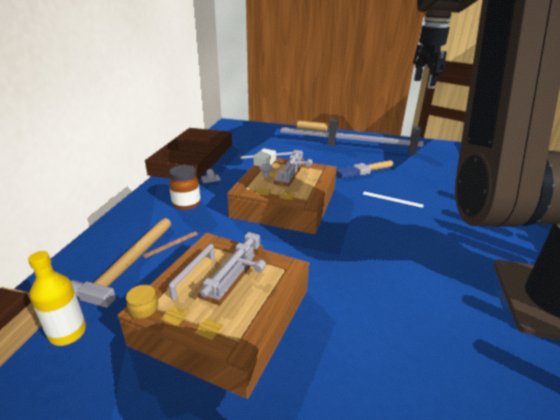

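The top view shows the bar-pull cupboard on the left: pull at about (165,198), bolt along row 222, grip near (183,244) and a tin at (123,187). The round-pull cupboard is on the right. The local axes look close to the world axes.

```bash
python3 - <<'E'
from h import *
z=np.load('pics/top0.npz'); d=z['d'];p=z['p']
for n,u,v in [('grip',183,245),('grip',183,242),('stem',183,236),('boltL',120,222),('boltR',213,222),('pullL',138,199),('pullR',192,199),('door',150,250),('tin',123,185),('cornTR',225,180),('cornBR',223,272),('cornBL',113,274)]:
    print(n,d[v,u],world('top',u,v,d[v,u]).round(4))
# steel-coloured high points map of bolt region in world
vs,us=np.mgrid[170:285,100:235]; 
P=np.array([world('top',u,v,d[v,u]) for u,v in zip(us.ravel(),vs.ravel())])
rgb=p[vs.ravel(),us.ravel()].astype(int)
m=(P[:,2]>.085)&(abs(rgb[:,0]-rgb[:,2])<35)
np.save('pics/P.npy',P[m])
pull=P[m&(vs.ravel()<205)&(us.ravel()>133)]; c=pull[:,:2].mean(0); w,V=np.linalg.eigh(np.cov((pull[:,:2]-c).T)); print('pull',pull.mean(0),V[:,1],np.degrees(np.arctan2(-V[0,1]*np.sign(V[1,1]),abs(V[1,1]))), np.ptp((pull[:,:2]-c)@V[:,1]))
face=P[(abs(P[:,2]-.07)<.008)]; (r)=cv2.minAreaRect(face[:,:2].astype(np.float32)*1000); print('face',r)
i=cv2.resize(cv2.cvtColor(p[170:285,100:235],cv2.COLOR_RGB2BGR),None,fx=5,fy=5,interpolation=cv2.INTER_CUBIC);cv2.imwrite('pics/c1.png',i)
E
```

```text
grip 0.8299506 [0.534 0.152 0.106]
grip 0.8361338 [0.5413 0.152  0.1014]
stem 0.8406075 [0.5542 0.1504 0.1   ]
boltL 0.8784055 [0.6202 0.2858 0.0713]
boltR 0.8455805 [0.5703 0.0842 0.1017]
pullL 0.86002856 [0.6531 0.2322 0.1006]
pullR 0.86888146 [0.6325 0.1212 0.0912]
door 0.86492324 [0.5461 0.2303 0.0695]
tin 0.8697322 [0.6917 0.2605 0.0988]
cornTR 0.97504926 [ 6.942e-01  5.130e-02 -1.000e-04]
cornBR 0.87472415 [0.4708 0.0882 0.0472]
cornBL 0.8550239 [0.5117 0.3142 0.0677]Traceback (most recent call last):
  File "<stdin>", line 7, in <module>
  File "h.py", line 6, in world
    c=get_calibration(name); f=210/np.tan(np.radians(c['fov_y']/2)); x=u-c['cx'];y=v-c['cy']
ValueError: time passes only in moves, steps and waits
```

```bash
cat > h.py <<'E'
import numpy as np, cv2
from rig import *
def snap(name,fn):
    s=read_state(); p,d=read_camera(name); cv2.imwrite('pics/'+fn+'.png',p[:,:,::-1]); np.savez('pics/'+fn,p=p,d=d,pos=s['tool_pos'],rot=s['tcp_rot']); return p,d
def cloud(name,fn):
    "world point of every pixel, 420x560x3"
    z=np.load('pics/'+fn+'.npz'); d=z['d']; c=get_calibration(name); f=210/np.tan(np.radians(c['fov_y']/2))
    v,u=np.mgrid[0:420,0:560]; x=(u-c['cx'])/f; y=(v-c['cy'])/f
    if name=='wrist':
        r=np.hypot(x,y)+1e-9; k=np.tan(np.minimum(r,1.4))/r; x=x*k; y=y*k
    X=np.stack([x*d,y*d,d],-1)
    if name!='wrist': return (X-c['t'])@np.array(c['R']), z['p']
    H=np.array(c['hand_eye']); return (X@H[:3,:3].T+H[:3,3])@z['rot'].T+z['pos'], z['p']
def fit(P,p,y0=0,y1=1):
    pass
E
python3 - <<'E'
from h import *
P,p=cloud('top','top0'); sl=np.s_[170:285,100:235]; Q=P[sl].reshape(-1,3); rgb=p[sl].reshape(-1,3).astype(int)
m=(Q[:,2]>.085)&(abs(rgb[:,0]-rgb[:,2])<35)
face=Q[(abs(Q[:,2]-.07)<.006)]; r=cv2.minAreaRect(face[:,:2].astype(np.float32)*1000); print('face',r)
S=Q[m]; print(len(S)); 
pull=Q[m&(np.repeat(np.arange(170,285),135)<204)]; c=pull[:,:2].mean(0); w,V=np.linalg.eigh(np.cov((pull[:,:2]-c).T)); v=V[:,1]*np.sign(V[1,1]); print('pull',pull.mean(0),v,np.degrees(np.arctan2(-v[0],v[1])),np.ptp((pull[:,:2]-c)@v))
cv2.imwrite('pics/c1.png',cv2.resize(p[sl][:,:,::-1],None,fx=5,fy=5,interpolation=cv2.INTER_CUBIC))
E
```

```text
face ((592.7432861328125, 188.05831909179688), (241.02235412597656, 220.97976684570312), 80.04270935058594)
1172
pull [0.64505733 0.17710604 0.10240179] [0.37310542 0.92778895] -21.907264723694375 0.40672596574869424
```

View pics/c1.png

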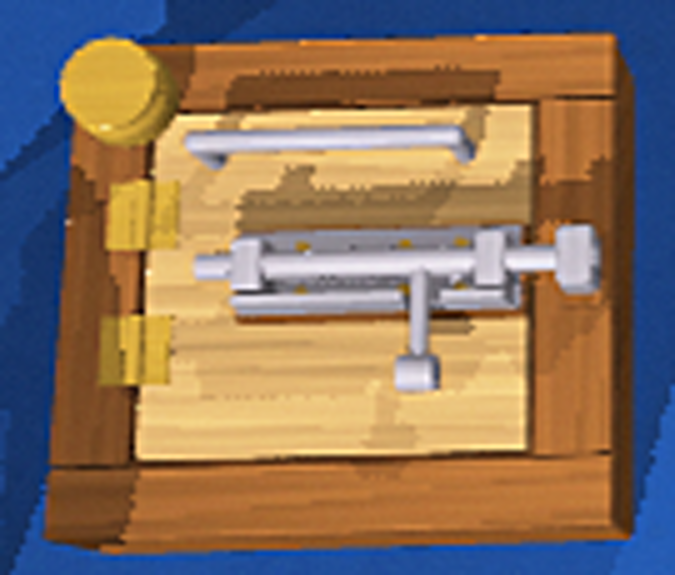

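The bar-pull cupboard's face fits 241 x 221 mm, as it should. Its centre is (0.593, 0.188) and its yaw about -10°. The grip is near (0.538, 0.152), z about 0.10, which is local (-48, -45). I'll go above it and take a close look.

{"api": "apply_moves", "payload": {
  "series": [
    [0.026,0.047,0,-2],
    [0.026,0.047,0,-2],
    [0.026,0.047,0,-2],
    [0.026,0.047,0,-2],
    [0.026,0.047,0,-2],
    [0.026,0.047,0,-2],
    [0.026,0.047,0,-2],
    [0.026,0.047,0,-2],
    [0.0107,0.0506,0,-2],
    [0.0107,0.0506,0,-2],
    [0.0107,0.0506,0,-2],
    [0.0107,0.0506,0,-2],
    [0.0107,0.0506,0,-2],
    [0.0107,0.0506,-0.018,-2],
    [0.0107,0.0506,-0.018,-2],
    [0.0107,0.0506,-0.018,-1.2],
    [0,0,0,0],
    [0,0,0,0]
  ],
  "fingers": 0
}}

```text
time: 2.35
tool_pos: [0.5375, 0.1514, 0.3504]
tcp_rot: [[0.985, -0.173, -0.001], [-0.173, -0.985, -0.001], [-0.001, 0.001, -1.0]]
force: [0.3, -0.1, -0.2]
opening: 1.001
finger_force: 0.0
```

```bash
python3 - <<'E'
from h import *
s=read_state(); print(s['time'],s['tool_pos'].round(4),s['tcp_rot'].round(4),s['force'].round(2),s['joints'].round(1))
snap('wrist','w1'); P,p=cloud('wrist','w1')
np.save('pics/w1P.npy',P)
a=np.radians(-10); R=np.array([[np.cos(a),np.sin(a)],[-np.sin(a),np.cos(a)]])
L=(P[...,:2]-[.593,.188])@R.T
rgb=p.astype(int); steel=(abs(rgb[...,0]-rgb[...,2])<40)&(P[...,2]>.088)&(P[...,2]<.12)
g=steel&(abs(L[...,0]+.048)<.012)&(abs(L[...,1]+.045)<.03)
q=P[g]; print('grip',g.sum(),q.min(0),q.max(0),q.mean(0),'local',L[g].min(0),L[g].max(0),L[g].mean(0))
v,u=np.where(g); print(u.min(),u.max(),v.min(),v.max())
face=P[(abs(P[...,2]-.07)<.006)&(abs(L[...,0])<.13)&(abs(L[...,1])<.14)]; print(cv2.minAreaRect(face[:,:2].astype(np.float32)*1000))
ax=steel&(abs(L[...,0])<.004)&(abs(L[...,1])<.1)
E
```

```text
2.35 [0.5375 0.1514 0.3504] [[ 9.849e-01 -1.732e-01 -8.000e-04]
 [-1.732e-01 -9.849e-01 -5.000e-04]
 [-7.000e-04  7.000e-04 -1.000e+00]] [ 0.29 -0.14 -0.21] [  5.3   4.7 109.7  -0.   65.6 105.3]
grip 522 [0.52928624 0.14457005 0.09623026] [0.55028972 0.16134982 0.10582108] [0.5398586  0.1526052  0.10220412] local [-0.05593741 -0.05149127] [-0.03605368 -0.0363907 ] [-0.04618782 -0.04408498]
274 295 202 229
((591.8382568359375, 187.079833984375), (240.47337341308594, 220.67201232910156), 79.83134460449219)
```

View pics/w1.png

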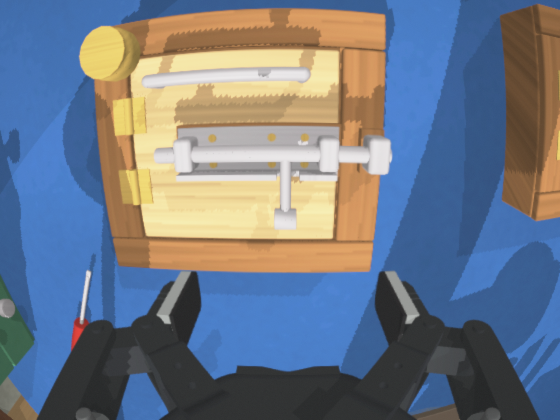

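The close view shows the grip at pixel (285,218), lying between the open fingers. Its local position is (-48, -44), with its top at 0.106. That needs a 1 mm correction in y, then I descend and close.

{"api": "apply_moves", "payload": {
  "series": [
    [0,0.001,-0.02,0],
    [0,0,-0.025,0],
    [0,0,-0.025,0],
    [0,0,-0.016,0],
    [0,0,-0.01,0],
    [0,0,0,0]
  ]
}}

```text
time: 3.15
tool_pos: [0.5375, 0.1522, 0.2541]
tcp_rot: [[0.985, -0.174, -0.001], [-0.174, -0.985, -0.0], [-0.001, 0.0, -1.0]]
force: [0.2, -0.3, -1.0]
opening: 0.999
finger_force: 0.0
```

{"api": "apply_moves", "payload": {
  "series": [
    [0,0,0,0],
    [0,0,0,0],
    [0,0,0,0],
    [0,0,0,0],
    [0,0,0,0],
    [0,0,0,0],
    [0,0,0,0],
    [0,0,0,0]
  ],
  "fingers": 1,
  "newtons": 35
}}

```text
time: 4.15
tool_pos: [0.5377, 0.1525, 0.2549]
tcp_rot: [[0.985, -0.174, 0.0], [-0.174, -0.985, 0.0], [0.0, -0.0, -1.0]]
force: [-0.5, 0.8, 2.0]
opening: 0.176
finger_force: 37.1
```

{"api": "apply_moves", "payload": {
  "series": [
    [0.0003,0,0.0038,0],
    [0.0006,-0.0001,0.0038,0],
    [0.0011,-0.0002,0.0047,0],
    [0.0017,-0.0003,0.0045,0],
    [0,0,0,0]
  ]
}}

```text
time: 4.78
tool_pos: [0.5408, 0.1519, 0.2713]
tcp_rot: [[0.985, -0.174, -0.003], [-0.174, -0.985, -0.0], [-0.003, 0.001, -1.0]]
force: [-0.9, 0.9, -5.7]
opening: 0.177
finger_force: 34.5
```

{"api": "apply_moves", "payload": {
  "series": [
    [0.0021,-0.0004,0.0043,0],
    [0.0024,-0.0004,0.0041,0],
    [0.0029,-0.0005,0.0038,0],
    [0.0032,-0.0006,0.0035,0],
    [0.0036,-0.0006,0.0032,0],
    [0.0038,-0.0007,0.0028,0],
    [0.0062,-0.0011,0.0034,0],
    [0,0,0,0],
    [0,0,0,0]
  ]
}}

```text
time: 5.9
tool_pos: [0.5658, 0.1474, 0.2977]
tcp_rot: [[0.985, -0.174, 0.001], [-0.174, -0.985, -0.0], [0.001, 0.0, -1.0]]
force: [-4.9, -0.9, -1.1]
opening: 0.171
finger_force: 34.6
```

```bash
python3 - <<'E'
from h import *
snap('side','s1'); p=np.load('pics/s1.npz')['p']
cv2.imwrite('pics/c2.png',cv2.resize(p[140:400,100:400,::-1],None,fx=2,fy=2,interpolation=cv2.INTER_CUBIC))
E
```

```text
(no output)
```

View pics/c2.png

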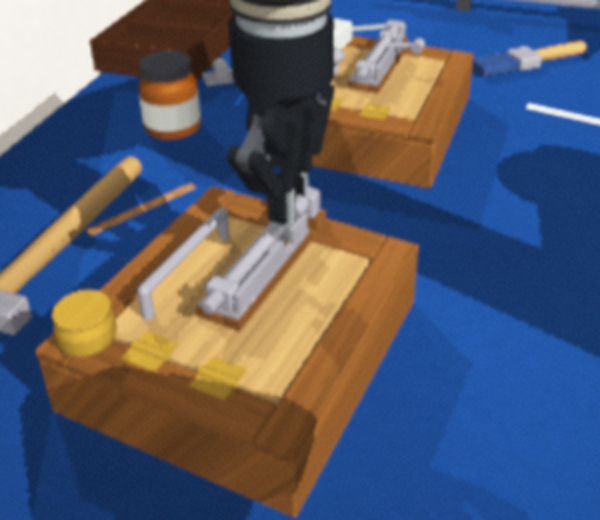

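The side view shows the handle standing up in the fingers at crop (290,205), with the bolt still in place. Next I draw it about 47 mm along local +y.

{"api": "apply_moves", "payload": {
  "series": [
    [0.0007,0.0039,0,0],
    [0.0007,0.0039,0,0],
    [0.0007,0.0039,0,0],
    [0.0007,0.0039,0,0],
    [0.0007,0.0039,0,0],
    [0.0007,0.0039,0,0],
    [0.0007,0.0039,0,0],
    [0.0007,0.0039,0,0],
    [0.0007,0.0039,0,0],
    [0.0007,0.0039,0,0],
    [0.0007,0.0039,0,0],
    [0.0005,0.003,0,0],
    [0,0,0,0],
    [0,0,0,0],
    [0,0,0,0]
  ]
}}

```text
time: 7.82
tool_pos: [0.5739, 0.1938, 0.2975]
tcp_rot: [[0.985, -0.174, 0.002], [-0.174, -0.985, 0.002], [0.001, -0.002, -1.0]]
force: [-5.5, 1.5, 1.8]
opening: 0.18
finger_force: 34.8
```

{"api": "apply_moves", "payload": {
  "series": [
    [0,0,0,0],
    [0,0,0,0],
    [0,0,0,0],
    [0,0,0,0],
    [0,0,0.02,0],
    [0,0,0.03,0],
    [0,0,0.03,0],
    [0,0,0.02,0],
    [0,0,0,0],
    [0,0,0,0]
  ],
  "fingers": 0.5
}}

```text
time: 9.07
tool_pos: [0.5734, 0.1934, 0.3955]
tcp_rot: [[0.985, -0.174, -0.002], [-0.174, -0.985, -0.0], [-0.002, 0.001, -1.0]]
force: [-0.2, 0.0, -0.1]
opening: 0.498
finger_force: 0.0
```

```bash
python3 - <<'E'
from h import *
s=read_state(); print(s['time'],s['force'].round(2),s['opening'])
snap('wrist','w2')
E
```

```text
9.075 [-0.18  0.02 -0.08] 0.49848219811459915
```

View pics/w2.png

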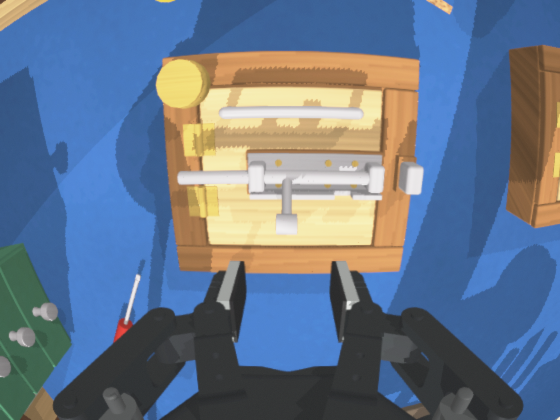

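The wrist view shows the bolt drawn well to the left, its end at (180,177). The keeper at (410,178) is empty, the handle rests on the guard at (287,222), and the gripper is clear.

```bash
python3 -c "
from h import *
P,p=cloud('wrist','w2'); q=P[216:230,280:295].reshape(-1,3); q=q[q[:,2]>.09]; a=np.radians(-10)
d=q.mean(0)-[.5925,.1875,0]; print('grip local y',d[1]*np.cos(a)-d[0]*np.sin(a), q.mean(0))
print(job_done())"
```

```text
grip local y 0.002495815899451157 [0.56975757 0.19404442 0.14342036]
the job is handed in; nothing more can be done
None
```

The bolt on the bar-pull cupboard is lifted out of its notch and drawn about 46 mm, clear of its keeper, with the gripper released and clear; I never touched the round-pull cupboard, and the job is handed in, though no verdict came back.

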